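# Run the banding wheel for a lining band and stop it at the pointer

### The arm

A 6-joint arm with a two-finger parallel gripper is mounted at the origin on the work surface. World frame = base frame: x ahead of the robot, y to its left, z up, the work surface at z = 0. Lengths are in m, angles in degrees, forces in N, time in s.
With the tool pointing down it reaches from about 0.3 to 0.75 m from the base axis. Payload 8.5 kg.
Tool frame: the origin (TCP) lies midway between the tips of the shut fingers; the grasp point (between the pads) lies grasp_offset behind it (grasp_offset is the distance from the TCP to the grasp point, in m); z points along the fingers, y is the line along which they close (so a half turn about z gives the same grasp; the last joint's range is limited). The gripper opens to 85 mm and grips with 20 to 120 N. Pads are 22 mm wide; open, the fingers measure 114 mm over their backs; the gripper's body (76 mm by 85 mm) begins 54 mm behind the grasp point. The pads swing forward as they close: fully open they stand 13 mm farther back than shut.
Start: joints at [62.894, 21.807, 74.336, -0, 83.858, -12.336], TCP at [0.14, 0.532, 0.231] pointing down, gripper open.
Joint ranges: [-178.18, 178.18], [-50.72, 133.34], [12.68, 142.11], [-81.47, 261.47], [9.98, 163.14], [-165.26, 165.26]. Speed limits (degrees/s): [136.94, 136.94, 180, 180, 180, 180].

### API

Orientations are given as a 3x3 rotation matrix whose columns are the frame's x, y, z axes.
In Python, from rig import observe, get_image, camera_params, close_job, grasp_offset gives the robot as it stands.
- The arm moves only by the shell command python3 -m handwheel 'ROWS' [OPENING] [FORCE]. ROWS is JSON, a list of rows, each a list of 2 entries, a list of its own where there are three numbers: the shift along the tool's x, y, z as a fraction of full scale, then the turn, a rotation vector about the tool's x, y, z as a fraction of full scale. In form: [[[dx, dy, dz], [ax, ay, az]], ...]. A call has 1 to 10 rows; each row is the pose to reach, as a shift and turn from the pose commanded when the call began, along the tool's axes at that moment, turning the shorter way round; what a row does not reach only later rows make up. Full scale, the value 1, is 0.5 m for a shift and pi rad for a turn. A row lasts 1/10 s, in which the tool goes at most 50 mm and 8.59 degrees, less where a joint would pass 70% of its speed; a pose out of reach is approached as far as the arm can. A call with a number of a shift or a turn outside -1 to 1 is refused whole. A call with a gripper value outside its range is refused whole. OPENING is the opening, from 0 (shut) to 1 (fully open), set as the call begins (- or left out, the last holds). The fingers move at their own pace and stop on an object; FORCE is the grip in N (left out, the last holds). Time passes only in rows, so rows that repeat a pose let the fingers close. It gives the time, the measured TCP pose, the force, the opening and the grip force at its end, in the units of the state.
- observe(): the state, without advancing time (a new reading comes with each control period).
- get_image(name): name is "scene" or "top"; returns (picture, depth): 420x560x3 uint8, red, green, blue; 420x560 float32, m along the optical axis (not along the pixel's ray), 0 where there is no reading.
- camera_params(name): a dict with "K" (3x3 intrinsics, pixels), "k1" (the pictures are not rectified: a ray, as slopes to the right and down, at radius r is drawn at 1 + k1 r^2 times it, then the intrinsics apply), "R" (3x3) and "t" (3): a world point X has camera coordinates R X + t. Camera axes: x right, y down, z forward; pixel columns grow to the right and rows downward; lengths in m; the calibration is good to about 2 mm. A picture is of the moment at which its call begins. camera_params takes no time and is no camera call.
- close_job(): hands the job in; it is judged then, once.
The state is a dict: "time_s": time; "q": joint angles; "qvel": joint speeds; "joint_efforts": joint torques, N m; "position": TCP position; "tool_rot": TCP orientation; "ft_force": force on the tool from outside, world axes, zero at the start; "wrist_torque": the same for the moment, N m; "grip_width": finger opening in m; "gripper_force": force on a finger pad.
Only numpy, scipy, OpenCV 4.12 (cv2) and the standard library are available. Lean on these libraries where they do the work, as an engineer would, in place of code of your own. Each camera call takes 0.05 s, during which the arm holds its last target. There are 200 camera calls.

### The job

Get the banding wheel turning counter-clockwise (seen from above) by stroking its iron plate near the rim with the fingertips, and keep it between 12 and 18 turns a minute for at least 8 seconds without a break, so that an even band can be lined round the bottle's neck. Then brake it so that it comes to rest in one go, without stopping elsewhere and being pushed on, with its brass line and clamp screw lined up with the steel pointer, and take the hand away. Press gently, never let it run backwards or faster than 24 turns a minute, and do not touch the bottle, its chuck or the brush arm, nor disturb the other things on the table.

Things in the scene. Friction and masses are not known exactly. Their poses are not given: they have to be found in the camera images.
- stand: Fixed base of the banding wheel: a dark wooden bench board (365 x 240 x 18 mm) that carries the iron foot and pedestal. Origin on the table right under the wheel's axis; z up. Its +x points from the axis to the post of the brush arm, its -y to the pointer.
- wheel_axis (a point): The wheel's axis at the height of the plate's top face, 120 mm above the table.
- spindle (a joint): Rotation of the wheel (plate, chuck and bottle), rad, growing counter-clockwise from above, counted on over many turns. The brass line is at the pointer at every multiple of 2 pi; starts between 0.7 and 5.6. It coasts: nominal inertia 0.057 kg m2 (truly 0.75 to 1.3 times that), bearing drag 0.0035 N m plus 0.0045 N m per rad/s: at 15 turns a minute it loses about 0.19 rad/s each second.
- plate: The wheel's round dark iron plate, 300 mm diameter, 12 mm thick, its flat top face 120 mm above the table. Origin on the axis at its underside, 108 mm above the table. Turns with joint spindle. Its top is free for the fingers from radius 90 mm to 150 mm; fingertips grip it by friction only.
- mark (a point): Outer end of the thin brass line inlaid in the plate's top, on the rim, 150 mm from the axis; turns with the plate. The clamp screw lies on the same line. Plate's -y.
- pointer (a point): The place at the rim, 150 mm from the axis and 120 mm above the table, that the tip of the fixed steel pointer shows (a cone on a strap that rises from the board just outside the rim, 156 to 186 mm from the axis, top 133 mm above the table, 24 to 30 mm wide). The mark is to stop here.
- chuck: Bright aluminium cup on the middle of the plate that clamps the bottle: 100 mm diameter, top 26 mm above the plate; its steel clamp screw sticks out towards the mark, to 85 mm from the axis, 34 mm wide at its wings, 26 mm high. Origin as the plate's. Turns with the plate; not to be touched.
- bottle: Sand-art bottle, clamped upright in the chuck: up to 79 mm diameter, narrow neck, its lip at 287 mm above the table, clear of the fingers at the rim. Turns with the plate; not to be touched. Origin on the axis, 108 mm above the table.
- brush_arm: Fixed lining stand: a 14 mm post, 188 mm from the axis on the stand's +x side, up to 320 mm above the table, with a boss, arm and brush at 240 to 275 mm above the table reaching in to the bottle's neck. A hand cannot follow the rim past it. Not to be touched. Origin as the stand's.
- bowl_a: Loose bystander: small terracotta bowl, 130 mm diameter, 52 mm high; origin under its centre.
- bowl_b: Loose bystander: terracotta bowl, 158 mm diameter, 62 mm high; origin under its centre.
- bottle_a: Loose bystander: sand-art bottle, 91 mm diameter, 190 mm high; origin under its centre.
- bottle_b: Loose bystander: sand-art bottle, 72 mm diameter, 150 mm high; origin under its centre.
- vial: Loose bystander: small sand-art bottle, 48 mm diameter, 100 mm high; origin under its centre.
- funnel: Loose bystander: brass funnel, mouth down, 84 mm diameter, 85 mm high; origin under its centre.
- brush: Loose bystander: flat brush lying on the table, 200 mm long, 42 mm wide; origin under its middle, handle to its -x.

How it is judged:
By the outcome, as a careful person would: the job done as asked, in the order asked, and still so for the second after the job is handed in, with the robot touching nothing.
It also fails if it takes over 64 s, if anything falls off the work surface, if the arm or the gripper's body presses on something with over 40 N, if the wrist force passes 120 N, or if a joint passes its speed limit or range.

## Working session

There is one attempt and no reset: what is moved stays moved. The work goes in short steps, Python scripts to look and compute and a shell command to move; the robot and the scene stay as the last step left them, time stands still between calls to the robot, and variables do not carry over. Pictures are saved under pics/ and viewed, at most 10 in all, crops included, and the job is handed in when it is done.

```bash
ls; mkdir -p pics; python3 - <<'E'
from rig import *
import cv2,numpy as np
o=observe();print({k:np.round(v,3).tolist() for k,v in o.items()}, grasp_offset if not callable(grasp_offset) else grasp_offset())
for n in("scene","top"):
    p,d=get_image(n);cv2.imwrite(f"pics/{n}0.png",p[:,:,::-1]);np.save(f"pics/{n}0.npy",d)
    print({k:np.round(v,4).tolist() for k,v in camera_params(n).items()})
E
```

```text
pics
{'time_s': 0.0, 'q': [62.896, 21.842, 74.384, -0.0, 83.857, -12.337], 'qvel': [-0.054, 0.02, 0.08, 0.039, -0.051, -0.021], 'joint_efforts': [0.0, -44.847, -23.128, -0.0, 0.005, 0.0], 'position': [0.14, 0.532, 0.231], 'tool_rot': [[-0.967, 0.255, -0.001], [0.255, 0.967, -0.001], [0.0, -0.001, -1.0]], 'ft_force': [0.3, -0.879, -0.265], 'wrist_torque': [0.021, -0.017, 0.043], 'gripper_force': 0.0, 'grip_width': 0.085} 0.0187
{'K': [[445.4629, 0.0, 283.3102], [0.0, 445.4629, 201.322], [0.0, 0.0, 1.0]], 'k1': 0.021, 'R': [[-0.0301, 0.9995, -0.0029], [0.748, 0.0206, -0.6634], [-0.663, -0.0221, -0.7483]], 't': [0.0625, -0.323, 1.6064]}
{'K': [[540.6953, 0.0, 277.491], [0.0, 540.6953, 209.8943], [0.0, 0.0, 1.0]], 'k1': -0.0353, 'R': [[0.0087, -1.0, 0.0037], [-0.9926, -0.0091, -0.121], [0.121, -0.0026, -0.9927]], 't': [-0.034, 0.5153, 1.7144]}
```

View pics/scene0.png

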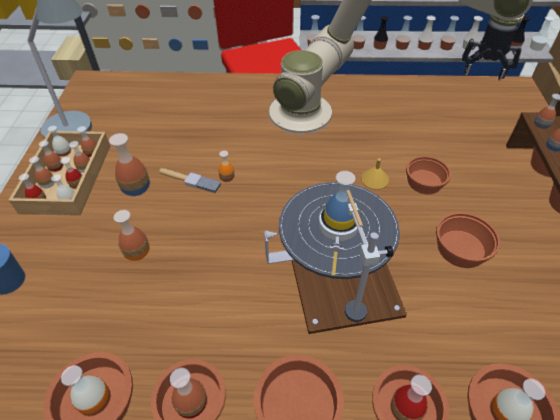

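View pics/top0.png

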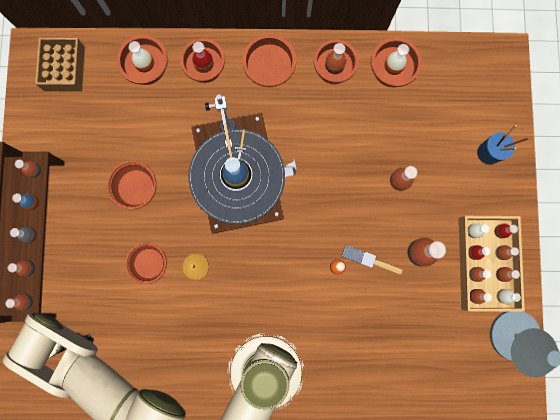

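The scene view shows the wheel near (340,228), the post at (357,310), the pointer at (268,240), and a brass line at about (334,262). The top view shows the wheel at (237,175), the pointer at (290,168) and the funnel and bowls at its lower left. Next I'll rectify the plate plane.

```bash
cat > h.py <<'E'
import numpy as np,cv2
from rig import *
def proj(n,X):
    c=camera_params(n);R=np.array(c["R"],float)
    p,_=cv2.projectPoints(np.asarray(X,float).reshape(-1,1,3),cv2.Rodrigues(R)[0],np.array(c["t"],float),np.array(c["K"],float),np.array([c["k1"],0,0,0],float))
    return p.reshape(-1,2)
def cloud(n,d):
    c=camera_params(n);h,w=d.shape
    u=np.stack(np.meshgrid(np.arange(w),np.arange(h)),-1).reshape(-1,1,2).astype(float)
    s=cv2.undistortPoints(u,np.array(c["K"],float),np.array([c["k1"],0,0,0],float)).reshape(-1,2)
    P=np.c_[s,np.ones(len(s))]*d.reshape(-1,1)
    return ((P-np.array(c["t"]))@np.array(c["R"])).reshape(h,w,3)
def rect(n,img,c,half,z,N):   # rows: +x up, cols: +y left
    g=np.linspace(half,-half,N)
    X,Y=np.meshgrid(c[0]+g,c[1]+g,indexing='ij')
    m=proj(n,np.stack([X,Y,0*X+z],-1)).astype(np.float32).reshape(N,N,2)
    return cv2.remap(img,m[...,0],m[...,1],cv2.INTER_CUBIC)
E
python3 - <<'E'
from h import *
from scipy.optimize import least_squares
out=[]
for n in("top","scene"):
    d=np.load(f"pics/{n}0.npy");P=cloud(n,d);img=cv2.imread(f"pics/{n}0.png")
    c0=np.median(P[165:185,195:210].reshape(-1,3),0) if n=="top" else None
    ok=(abs(P[...,2]-.12)<.008)&(d>0)&(P[...,0]>.2)&(P[...,0]<.8)&(abs(P[...,1]-.1)<.3)
    k,l,s,ce=cv2.connectedComponentsWithStats(ok.astype(np.uint8))
    i=1+np.argmax(s[1:,4]);m=(l==i)
    cn,_=cv2.findContours(m.astype(np.uint8),0,1);q=max(cn,key=len)[:,0]
    B=P[q[:,1],q[:,0]]
    f=least_squares(lambda p:np.hypot(B[:,0]-p[0],B[:,1]-p[1])-p[2],[B[:,0].mean(),B[:,1].mean(),.15],loss='soft_l1',f_scale=.002)
    print(n,s[i],np.round(f.x,4),"z",np.median(P[m][:,2]))
    out.append(f.x[:2])
c=np.mean(out,0)
ims=[cv2.imread(f"pics/{n}0.png") for n in("top","scene")]
cv2.imwrite("pics/rect0.png",np.hstack([rect(n,i,c,.21,.12,400) for n,i in zip(("top","scene"),ims)]))
# objects
d=np.load("pics/top0.npy");P=cloud("top",d)
for nm,(u,v) in dict(post=(220,101),funnel=(195,266),bowla=(147,263),bowlb=(132,185),vial=(338,267),brush=(360,257),bottleb=(404,178),ptr=(290,168)).items():
    print(nm,np.round(np.median(P[v-2:v+3,u-2:u+3].reshape(-1,3),0),3))
E
```

```text
top [ 188  128   97   96 5910] [0.6052 0.0985 0.1424] z 0.11932861256402108
scene [ 279  182   85   97 4690] [0.6118 0.0493 0.1116] z 0.11936792584464696
post [0.788 0.134 0.293]
funnel [0.333 0.23  0.051]
bowla [0.341 0.392 0.008]
bowlb [0.597 0.451 0.007]
vial [ 0.333 -0.217  0.098]
brush [ 0.367 -0.298  0.014]
bottleb [ 0.611 -0.425  0.094]
ptr [ 0.652 -0.069  0.024]
```

View pics/rect0.png

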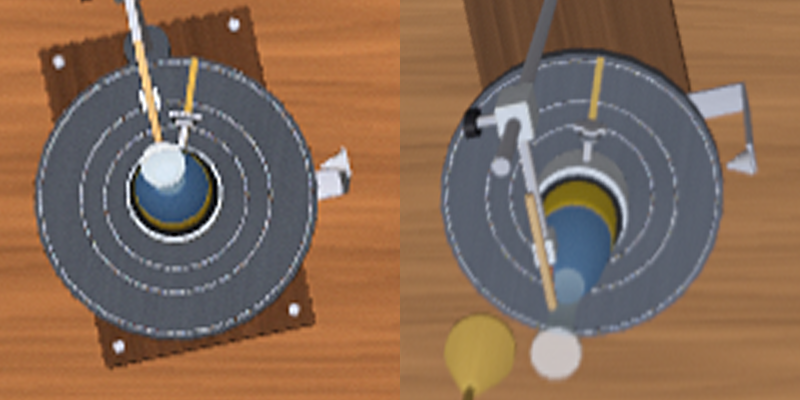

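Rectified, both views put the brass line's rim end at about (195,58) top / (598,58) scene, with the pointer on the right at about (340,175). The plate centre is near (176,198). Next I'll refine the centre and pointer direction and build a line-angle detector.

```bash
cat >> h.py <<'E'
def prof(n,img,c,z=.12,N=720,r=(.098,.146)):
    th=np.radians(np.arange(N)*360/N);rr=np.linspace(*r,30)
    T,Rr=np.meshgrid(th,rr,indexing='ij')
    m=proj(n,np.stack([c[0]+Rr*np.cos(T),c[1]+Rr*np.sin(T),0*T+z],-1)).astype(np.float32).reshape(N,30,2)
    a=cv2.remap(img,m[...,0],m[...,1],cv2.INTER_LINEAR).astype(float)
    return np.clip((a[...,2]+a[...,1])/2-a[...,0],0,100).mean(1)   # BGR
E
python3 - <<'E'
from h import *
from scipy.optimize import least_squares
c=np.array([.61,.098])
for n in("top","scene"):
    img=cv2.imread(f"pics/{n}0.png")
    hsv=cv2.cvtColor(img,cv2.COLOR_BGR2HSV).astype(np.float32)
    th=np.radians(np.arange(0,360,2));rr=np.arange(.125,.18,.0005)
    T,Rr=np.meshgrid(th,rr,indexing='ij')
    m=proj(n,np.stack([c[0]+Rr*np.cos(T),c[1]+Rr*np.sin(T),0*T+.12],-1)).astype(np.float32).reshape(len(th),len(rr),2)
    S=cv2.remap(hsv[...,1].copy(),m[...,0],m[...,1],cv2.INTER_LINEAR)
    V=cv2.remap(hsv[...,2].copy(),m[...,0],m[...,1],cv2.INTER_LINEAR)
    g=np.gradient(cv2.GaussianBlur(S,(9,1),0),axis=1);k=g.argmax(1);R=rr[k];w=g.max(1)>4
    B=np.c_[c[0]+R*np.cos(th),c[1]+R*np.sin(th)][w]
    f=least_squares(lambda p:np.hypot(B[:,0]-p[0],B[:,1]-p[1])-p[2],[*c,.15],loss='soft_l1',f_scale=.001)
    print(n,w.sum(),np.round(f.x,4),np.round(np.median(abs(f.fun)),4))
    # white outer ring
    k=V[:,:55].argmax(1);print(' ringV',rr[np.bincount(k).argmax()])
    p=prof(n,img,f.x[:2]);pk=[i for i in range(720) if p[i]>15 and p[i]==p[max(0,i-8):i+9].max()]
    print(' yellow',[(i/2,round(p[i])) for i in pk])
    P=cloud(n,np.load(f"pics/{n}0.npy"));q=P.reshape(-1,3);rel=q[:,:2]-f.x[:2];r=np.hypot(*rel.T);a=np.degrees(np.arctan2(rel[:,1],rel[:,0]))
    s=(r>.153)&(r<.2)&(abs(a+78)<25)&(q[:,2]>.09)&(q[:,2]<.14)
    print(' ptr',s.sum(),np.round(np.c_[r,a,q[:,2]][s],3).tolist()[:60:4], a[s].mean())
E
```

```text
top 172 [0.6105 0.0989 0.1497] 0.0006
 ringV 0.15200000000000002
 yellow [(14.5, 85), (352.0, 100), (352.5, 100), (353.0, 100)]
 ptr 50 [[0.186, -72.982, 0.117], [0.181, -75.055, 0.123], [0.176, -76.274, 0.131], [0.17, -76.295, 0.123], [0.182, -77.642, 0.13], [0.169, -78.174, 0.135], [0.182, -78.069, 0.122], [0.163, -77.555, 0.117], [0.175, -78.784, 0.123], [0.166, -78.757, 0.116], [0.177, -79.992, 0.124], [0.183, -81.347, 0.125], [0.183, -82.207, 0.107]] -78.01697383193766
scene 169 [0.6157 0.0926 0.1508] 0.0011
 ringV 0.15200000000000002
 yellow [(162.0, 21), (352.0, 83)]
 ptr 90 [[0.182, -83.929, 0.116], [0.185, -82.965, 0.116], [0.176, -78.319, 0.133], [0.182, -81.251, 0.119], [0.173, -78.26, 0.129], [0.164, -78.704, 0.125], [0.183, -80.266, 0.119], [0.174, -77.254, 0.129], [0.164, -78.314, 0.123], [0.183, -79.725, 0.117], [0.174, -76.429, 0.128], [0.164, -76.96, 0.124], [0.181, -78.246, 0.119], [0.172, -76.098, 0.125], [0.184, -78.39, 0.115]] -77.38802141499367
```

```bash
python3 -m handwheel '[[[-0.954,-0.448,0.1],[0,0,-0.082]],[[-0.954,-0.448,0.1],[0,0,-0.082]],[[-0.954,-0.448,0.1],[0,0,-0.082]],[[-0.954,-0.448,0.1],[0,0,-0.082]],[[-0.954,-0.448,0.1],[0,0,-0.082]],[[-0.954,-0.448,0.1],[0,0,-0.082]],[[-0.954,-0.448,0.1],[0,0,-0.082]],[[-0.954,-0.448,0.1],[0,0,-0.082]],[[-0.954,-0.448,0.1],[0,0,-0.082]],[[-0.954,-0.448,0.1],[0,0,-0.082]]]' 0 20
python3 -m handwheel '[[[0,0,0],[0,0,0]],[[0,0,0],[0,0,0]],[[0,0,0],[0,0,0]]]'
python3 -c "
from rig import *
o=observe();print(o['tool_rot'],o['q'],o['qvel'])"
```

```text
time_s: 1.1
position: [0.5196, 0.2137, 0.1841]
tool_rot: [[-1.0, 0.0, -0.001], [0.0, 1.0, -0.0], [0.001, -0.0, -1.0]]
ft_force: [0.6, 0.1, -0.6]
grip_width: 0.0
gripper_force: 0.0
time_s: 1.4
position: [0.5177, 0.2159, 0.1845]
tool_rot: [[-1.0, -0.001, -0.001], [-0.001, 1.0, 0.0], [0.001, 0.0, -1.0]]
ft_force: [0.5, 0.0, -0.2]
grip_width: -0.0001
gripper_force: 0.0
[[-9.99999651e-01 -5.46381553e-04 -6.32524818e-04]
 [-5.46423187e-04  9.99999849e-01  6.56511637e-05]
 [ 6.32488852e-04  6.59967670e-05 -9.99999798e-01]] [ 1.05426370e+01  2.50489696e+01  7.71324346e+01  1.05654801e-02
  7.78535370e+01 -7.94908958e+01] [ 0.9864312  -0.50460997  0.00839267  0.0329774  -0.06525351 -0.1556142 ]
```

```bash
python3 -m handwheel '[[[-0.053,-0.044,0.119],[0,0,0]],[[-0.053,-0.044,0.119],[0,0,0]],[[-0.053,-0.044,0.121],[0,0,0]],[[-0.053,-0.044,0.121],[0,0,0]]]'
python3 -m handwheel '[[[0,0,0.004],[0,0,0]],[[0,0,0.004],[0,0,0]]]'
python3 -m handwheel '[[[0,0,0.002],[0,0,0]],[[0,0,0.002],[0,0,0]]]'
```

```text
time_s: 1.8
position: [0.5443, 0.1944, 0.1247]
tool_rot: [[-1.0, -0.001, 0.0], [-0.001, 1.0, 0.0], [-0.0, 0.0, -1.0]]
ft_force: [0.4, 0.9, 0.2]
grip_width: -0.0001
gripper_force: 0.0
time_s: 2.0
position: [0.5447, 0.194, 0.1231]
tool_rot: [[-1.0, -0.001, 0.002], [-0.001, 1.0, 0.0], [-0.002, 0.0, -1.0]]
ft_force: [-0.2, 0.3, -0.6]
grip_width: 0.0002
gripper_force: 0.0
time_s: 2.2
position: [0.5448, 0.1935, 0.1214]
tool_rot: [[-1.0, -0.0, 0.001], [-0.0, 1.0, 0.0], [-0.001, 0.0, -1.0]]
ft_force: [0.7, -0.1, 0.9]
grip_width: 0.0001
gripper_force: 0.0
```

```bash
python3 -m handwheel '[[[0,0,0.002],[0,0,0]],[[0,0,0.002],[0,0,0]]]'
python3 -m handwheel '[[[0,0,0.001],[0,0,0]],[[0,0,0.001],[0,0,0]]]'
```

```text
time_s: 2.4
position: [0.5449, 0.1933, 0.1201]
tool_rot: [[-1.0, 0.0, 0.0], [0.0, 1.0, 0.0], [-0.0, 0.0, -1.0]]
ft_force: [-0.5, 1.6, 0.8]
grip_width: 0.0002
gripper_force: 0.5
time_s: 2.6
position: [0.5452, 0.1935, 0.1201]
tool_rot: [[-1.0, 0.0, 0.001], [0.0, 1.0, 0.0], [-0.001, 0.0, -1.0]]
ft_force: [-0.6, 0.5, 5.1]
grip_width: 0.0001
gripper_force: 2.5
```

```bash
python3 -m handwheel '[[[0,0,0.001],[0,0,0]],[[0,0,0.001],[0,0,0]]]'
```

```text
time_s: 2.8
position: [0.5454, 0.1936, 0.12]
tool_rot: [[-1.0, 0.0, 0.002], [0.0, 1.0, 0.001], [-0.002, 0.001, -1.0]]
ft_force: [-1.0, 1.5, 8.2]
grip_width: 0.0002
gripper_force: 4.1
```

```bash
cat > rows.py <<'E'
import numpy as np
C=np.array([.613,.096])
def rows(a0,L,r0=.12):
    """L: (angle deg, r, height change in mm from the start) -> tool-frame fractions"""
    p=lambda a,r:C+r*np.array([np.cos(np.radians(a)),np.sin(np.radians(a))])
    s=p(a0,r0)
    print([[round(-(p(a,r)-s)[0]/.5,3),round((p(a,r)-s)[1]/.5,3),round(-z/500,4)] for a,r,z in L])
E
python3 - <<'E'
from rows import *
inc=np.degrees([.03,.06,.1,.13,.155]+[.165]*5);a=125+np.cumsum(inc)
print(a);rows(125,[(x,.12,.4) for x in a])
E
```

```text
[126.71887339 130.15662016 135.88619811 143.33464944 152.21549527
 161.66929889 171.12310251 180.57690613 190.03070975 199.48451337]
[[np.float64(0.006), np.float64(-0.004), -0.0008], [np.float64(0.017), np.float64(-0.013), -0.0008], [np.float64(0.035), np.float64(-0.03), -0.0008], [np.float64(0.055), np.float64(-0.053), -0.0008], [np.float64(0.075), np.float64(-0.085), -0.0008], [np.float64(0.09), np.float64(-0.121), -0.0008], [np.float64(0.099), np.float64(-0.16), -0.0008], [np.float64(0.102), np.float64(-0.199), -0.0008], [np.float64(0.099), np.float64(-0.238), -0.0008], [np.float64(0.089), np.float64(-0.277), -0.0008]]
```

```bash
python3 -m handwheel '[[[0.006,-0.004,-0.0008],[0,0,0]],[[0.017,-0.013,-0.0008],[0,0,0]],[[0.035,-0.03,-0.0008],[0,0,0]],[[0.055,-0.053,-0.0008],[0,0,0]],[[0.075,-0.085,-0.0008],[0,0,0]],[[0.09,-0.121,-0.0008],[0,0,0]],[[0.099,-0.16,-0.0008],[0,0,0]],[[0.102,-0.199,-0.0008],[0,0,0]],[[0.099,-0.238,-0.0008],[0,0,0]],[[0.089,-0.277,-0.0008],[0,0,0]]]'
python3 - <<'E'
from rows import *
a0=199.5
rows(a0,[(a0+9.45*i,.12,0) for i in (1,2,3,4)]+[(247,.12,6)]+[(a,.123,12) for a in (232,210,188,166,144)])
E
```

```text
time_s: 3.8
position: [0.5002, 0.0539, 0.1201]
tool_rot: [[-1.0, 0.0, 0.001], [0.0, 1.0, -0.0], [-0.001, -0.0, -1.0]]
ft_force: [1.7, 1.0, 5.4]
grip_width: -0.0003
gripper_force: 2.8
[[np.float64(-0.016), np.float64(-0.036), 0.0], [np.float64(-0.038), np.float64(-0.069), 0.0], [np.float64(-0.065), np.float64(-0.098), 0.0], [np.float64(-0.097), np.float64(-0.122), 0.0], [np.float64(-0.132), np.float64(-0.141), -0.012], [np.float64(-0.075), np.float64(-0.114), -0.024], [np.float64(-0.013), np.float64(-0.043), -0.024], [np.float64(0.017), np.float64(0.046), -0.024], [np.float64(0.012), np.float64(0.14), -0.024], [np.float64(-0.027), np.float64(0.225), -0.024]]
```

```bash
python3 -m handwheel '[[[-0.016,-0.036,0],[0,0,0]],[[-0.038,-0.069,0],[0,0,0]],[[-0.065,-0.098,0],[0,0,0]],[[-0.097,-0.122,0],[0,0,0]],[[-0.132,-0.141,-0.012],[0,0,0]],[[-0.075,-0.114,-0.024],[0,0,0]],[[-0.013,-0.043,-0.024],[0,0,0]],[[0.017,0.046,-0.024],[0,0,0]],[[0.012,0.14,-0.024],[0,0,0]],[[-0.027,0.225,-0.024],[0,0,0]]]'
python3 - <<'E'
from h import *
for n in("top","scene","top"):
    print(observe()['time_s'])
    p,d=get_image(n);i=cv2.cvtColor(p,cv2.COLOR_RGB2BGR);cv2.imwrite(f"pics/m{n}{observe()['time_s']:.2f}.png",i)
    c={"top":(.6105,.0989),"scene":(.6157,.0926)}[n];q=prof(n,i,c)
    print(n,[(k/2,round(q[k])) for k in range(720) if q[k]>15 and q[k]==max(q[(k+j)%720] for j in range(-8,9))])
E
```

```text
time_s: 4.8
position: [0.5117, 0.1689, 0.1315]
tool_rot: [[-1.0, 0.0, -0.002], [0.0, 1.0, -0.0], [0.002, -0.0, -1.0]]
ft_force: [0.6, -0.7, 0.0]
grip_width: -0.0002
gripper_force: 0.0
4.8
top [(14.5, 85), (100.5, 36), (130.5, 34), (154.5, 31)]
4.85
scene [(162.5, 64)]
4.9
top [(14.5, 85), (100.5, 36), (128.5, 34), (153.0, 31), (167.5, 96)]
```

```bash
python3 - <<'E'
from rows import *
rows(144,[(127,.12,-8.5),(132,.12,-10),(141.5,.12,-12)]+[(141.5+9.45*i,.12,-12) for i in range(1,8)],.123)
a0=141.5+9.45*7
rows(a0,[(a0+9.45*i,.12,0) for i in (1,2,3,4)]+[(a0+46,.12,6)]+[(a,.123,12) for a in (234,211,189,166,144)])
E
```

```text
[[np.float64(-0.055), np.float64(0.047), 0.017], [np.float64(-0.038), np.float64(0.034), 0.02], [np.float64(-0.011), np.float64(0.005), 0.024], [np.float64(0.011), np.float64(-0.028), 0.024], [np.float64(0.027), np.float64(-0.064), 0.024], [np.float64(0.037), np.float64(-0.102), 0.024], [np.float64(0.041), np.float64(-0.142), 0.024], [np.float64(0.038), np.float64(-0.181), 0.024], [np.float64(0.029), np.float64(-0.22), 0.024], [np.float64(0.014), np.float64(-0.256), 0.024]]
[[np.float64(-0.021), np.float64(-0.033), 0.0], [np.float64(-0.048), np.float64(-0.063), 0.0], [np.float64(-0.078), np.float64(-0.088), 0.0], [np.float64(-0.113), np.float64(-0.107), 0.0], [np.float64(-0.145), np.float64(-0.119), -0.012], [np.float64(-0.068), np.float64(-0.088), -0.024], [np.float64(-0.002), np.float64(-0.015), -0.024], [np.float64(0.03), np.float64(0.073), -0.024], [np.float64(0.026), np.float64(0.171), -0.024], [np.float64(-0.014), np.float64(0.256), -0.024]]
```

```bash
python3 -m handwheel '[[[-0.055,0.047,0.017],[0,0,0]],[[-0.038,0.034,0.02],[0,0,0]],[[-0.011,0.005,0.024],[0,0,0]],[[0.011,-0.028,0.024],[0,0,0]],[[0.027,-0.064,0.024],[0,0,0]],[[0.037,-0.102,0.024],[0,0,0]],[[0.041,-0.142,0.024],[0,0,0]],[[0.038,-0.181,0.024],[0,0,0]],[[0.029,-0.22,0.024],[0,0,0]],[[0.014,-0.256,0.024],[0,0,0]]]'
python3 -m handwheel '[[[-0.021,-0.033,0],[0,0,0]],[[-0.048,-0.063,0],[0,0,0]],[[-0.078,-0.088,0],[0,0,0]],[[-0.113,-0.107,0],[0,0,0]],[[-0.145,-0.119,-0.012],[0,0,0]],[[-0.068,-0.088,-0.024],[0,0,0]],[[-0.002,-0.015,-0.024],[0,0,0]],[[0.03,0.073,-0.024],[0,0,0]],[[0.026,0.171,-0.024],[0,0,0]],[[-0.014,0.256,-0.024],[0,0,0]]]'
cat > look.py <<'E'
from h import *
import sys
for n in sys.argv[1:]:
    t=observe()['time_s']
    p,d=get_image(n);i=cv2.cvtColor(p,cv2.COLOR_RGB2BGR);cv2.imwrite(f"pics/{t:.2f}{n}.png",i)
    c={"top":(.6105,.0989),"scene":(.6157,.0926)}[n];q=prof(n,i,c)
    print(round(t,3),n,[(k/2,round(q[k])) for k in range(720) if q[k]>25 and q[k]==max(q[(k+j)%720] for j in range(-8,9))])
E
python3 look.py top scene top
```

```text
time_s: 5.95
position: [0.5066, 0.0373, 0.1201]
tool_rot: [[-1.0, 0.002, 0.001], [0.002, 1.0, -0.0], [-0.001, -0.0, -1.0]]
ft_force: [1.0, 2.1, 5.1]
grip_width: -0.0002
gripper_force: 2.5
time_s: 6.95
position: [0.5116, 0.168, 0.1316]
tool_rot: [[-1.0, 0.001, -0.002], [0.001, 1.0, -0.001], [0.002, -0.001, -1.0]]
ft_force: [1.6, -0.4, 0.3]
grip_width: -0.0003
gripper_force: 0.0
6.95 top [(14.5, 85), (102.0, 36), (130.5, 34), (154.5, 30), (358.0, 100), (358.5, 100), (359.0, 100)]
7.0 scene [(3.0, 84)]
7.05 top [(7.0, 100), (7.5, 100), (14.5, 84), (100.0, 36), (128.0, 35), (153.5, 32)]
```

```bash
for k in 1; do python3 -m handwheel '[[[-0.055,0.047,0.017],[0,0,0]],[[-0.038,0.034,0.02],[0,0,0]],[[-0.011,0.005,0.024],[0,0,0]],[[0.011,-0.028,0.024],[0,0,0]],[[0.027,-0.064,0.024],[0,0,0]],[[0.037,-0.102,0.024],[0,0,0]],[[0.041,-0.142,0.024],[0,0,0]],[[0.038,-0.181,0.024],[0,0,0]],[[0.029,-0.22,0.024],[0,0,0]],[[0.014,-0.256,0.024],[0,0,0]]]' | grep -E 'ft|time'
python3 -m handwheel '[[[-0.021,-0.033,0],[0,0,0]],[[-0.048,-0.063,0],[0,0,0]],[[-0.078,-0.088,0],[0,0,0]],[[-0.113,-0.107,0],[0,0,0]],[[-0.145,-0.119,-0.012],[0,0,0]],[[-0.068,-0.088,-0.024],[0,0,0]],[[-0.002,-0.015,-0.024],[0,0,0]],[[0.03,0.073,-0.024],[0,0,0]],[[0.026,0.171,-0.024],[0,0,0]],[[-0.014,0.256,-0.024],[0,0,0]]]' | grep -E 'pos|ft|time'
done; python3 look.py top scene
python3 -m handwheel '[[[-0.055,0.047,0.017],[0,0,0]],[[-0.038,0.034,0.02],[0,0,0]],[[-0.011,0.005,0.024],[0,0,0]],[[0.011,-0.028,0.024],[0,0,0]],[[0.027,-0.064,0.024],[0,0,0]],[[0.037,-0.102,0.024],[0,0,0]],[[0.041,-0.142,0.024],[0,0,0]],[[0.038,-0.181,0.024],[0,0,0]],[[0.029,-0.22,0.024],[0,0,0]],[[0.014,-0.256,0.024],[0,0,0]]]' | grep -E 'ft|time'
python3 -m handwheel '[[[-0.021,-0.033,0],[0,0,0]],[[-0.048,-0.063,0],[0,0,0]],[[-0.078,-0.088,0],[0,0,0]],[[-0.113,-0.107,0],[0,0,0]],[[-0.145,-0.119,-0.012],[0,0,0]],[[-0.068,-0.088,-0.024],[0,0,0]],[[-0.002,-0.015,-0.024],[0,0,0]],[[0.03,0.073,-0.024],[0,0,0]],[[0.026,0.171,-0.024],[0,0,0]],[[-0.014,0.256,-0.024],[0,0,0]]]' | grep -E 'pos|ft|time'
python3 look.py top scene
```

```text
time_s: 8.1
ft_force: [1.7, 0.6, 4.9]
time_s: 9.1
position: [0.5117, 0.1674, 0.1316]
ft_force: [0.9, -0.3, 0.2]
9.1 top [(14.5, 85), (101.5, 36), (130.5, 35), (155.0, 33), (197.5, 100)]
9.15 scene [(201.5, 74)]
time_s: 10.2
ft_force: [1.8, 1.2, 5.1]
time_s: 11.2
position: [0.5117, 0.1671, 0.1316]
ft_force: [0.6, -1.0, 0.0]
11.2 top [(14.5, 85), (32.5, 100), (102.0, 36), (129.0, 35), (155.0, 33)]
11.25 scene []
```

```bash
python3 -m handwheel '[[[-0.055,0.047,0.017],[0,0,0]],[[-0.038,0.034,0.02],[0,0,0]],[[-0.011,0.005,0.024],[0,0,0]],[[0.011,-0.028,0.024],[0,0,0]],[[0.027,-0.064,0.024],[0,0,0]],[[0.037,-0.102,0.024],[0,0,0]],[[0.041,-0.142,0.024],[0,0,0]],[[0.038,-0.181,0.024],[0,0,0]],[[0.029,-0.22,0.024],[0,0,0]],[[0.014,-0.256,0.024],[0,0,0]]]' | grep -E 'ft|time'
python3 -m handwheel '[[[-0.021,-0.033,0],[0,0,0]],[[-0.048,-0.063,0],[0,0,0]],[[-0.078,-0.088,0],[0,0,0]],[[-0.113,-0.107,0],[0,0,0]],[[-0.145,-0.119,-0.012],[0,0,0]],[[-0.068,-0.088,-0.024],[0,0,0]],[[-0.002,-0.015,-0.024],[0,0,0]],[[0.03,0.073,-0.024],[0,0,0]],[[0.026,0.171,-0.024],[0,0,0]],[[-0.014,0.256,-0.024],[0,0,0]]]' | grep -E 'pos|ft|time'
python3 look.py top scene top
python3 - <<'E'
from rows import *
a=141+np.cumsum(np.degrees([.15,.14,.125,.11,.095,.08,.065]));print(a)
rows(144,[(127,.12,-8.5),(132,.12,-10),(141,.12,-12)]+[(x,.12,-12) for x in a],.123)
e=a[-1]
rows(e,[(e+3.5,.12,0),(e+7,.12,6),(e+8,.12,12),(e-10,.12,12),(165,.12,12),(150,.12,12)])
E
```

```text
time_s: 12.3
ft_force: [1.2, 1.1, 5.9]
time_s: 13.3
position: [0.5117, 0.1668, 0.1316]
ft_force: [0.7, -1.0, -1.3]
13.3 top [(14.5, 85), (101.0, 36), (130.5, 34), (131.0, 34), (155.0, 32), (227.0, 99)]
13.35 scene [(230.0, 82)]
13.4 top [(14.5, 85), (100.0, 36), (128.5, 34), (154.0, 32), (235.5, 100)]
[149.59436693 157.61577606 164.7777485  171.08028424 176.5233833
 181.10704566 184.83127133]
[[np.float64(-0.055), np.float64(0.047), 0.017], [np.float64(-0.038), np.float64(0.034), 0.02], [np.float64(-0.013), np.float64(0.006), 0.024], [np.float64(0.008), np.float64(-0.023), 0.024], [np.float64(0.023), np.float64(-0.053), 0.024], [np.float64(0.033), np.float64(-0.082), 0.024], [np.float64(0.038), np.float64(-0.107), 0.024], [np.float64(0.041), np.float64(-0.13), 0.024], [np.float64(0.041), np.float64(-0.149), 0.024], [np.float64(0.04), np.float64(-0.165), 0.024]]
[[np.float64(-0.002), np.float64(-0.015), 0.0], [np.float64(-0.004), np.float64(-0.029), -0.012], [np.float64(-0.005), np.float64(-0.033), -0.024], [np.float64(-0.0), np.float64(0.042), -0.024], [np.float64(-0.007), np.float64(0.082), -0.024], [np.float64(-0.031), np.float64(0.14), -0.024]]
```

```bash
python3 -m handwheel '[[[-0.055,0.047,0.017],[0,0,0]],[[-0.038,0.034,0.02],[0,0,0]],[[-0.013,0.006,0.024],[0,0,0]],[[0.008,-0.023,0.024],[0,0,0]],[[0.023,-0.053,0.024],[0,0,0]],[[0.033,-0.082,0.024],[0,0,0]],[[0.038,-0.107,0.024],[0,0,0]],[[0.041,-0.13,0.024],[0,0,0]],[[0.041,-0.149,0.024],[0,0,0]],[[0.04,-0.165,0.024],[0,0,0]]]' | grep -E 'ft|time'
python3 -m handwheel '[[[-0.002,-0.015,0],[0,0,0]],[[-0.004,-0.029,-0.012],[0,0,0]],[[-0.005,-0.033,-0.024],[0,0,0]],[[0,0.042,-0.024],[0,0,0]],[[-0.007,0.082,-0.024],[0,0,0]],[[-0.031,0.14,-0.024],[0,0,0]]]' | grep -E 'pos|ft|time'
python3 look.py top scene top scene top
```

```text
time_s: 14.45
ft_force: [1.0, 0.5, 5.8]
time_s: 15.05
position: [0.5086, 0.1545, 0.1319]
ft_force: [0.2, -0.3, -0.2]
15.05 top [(14.5, 85), (102.5, 36), (134.0, 34), (162.0, 35), (333.5, 100), (334.0, 100), (334.5, 100)]
15.1 scene [(335.0, 83)]
15.15 top [(14.5, 84), (103.0, 36), (131.0, 34), (160.5, 35), (337.5, 100)]
15.2 scene [(338.5, 84)]
15.25 top [(14.5, 84), (104.0, 36), (135.0, 34), (162.5, 35), (340.5, 100), (341.0, 100)]
```

```bash
python3 - <<'E'
from rows import *
rows(150,[(132,.12,-6),(131,.12,-9.5),(134.5,.12,-12)]+[(134.5+4.3*i,.12,-12) for i in range(1,8)])
rows(164.6,[(164.6+4.3*i,.12,0) for i in range(1,11)])
rows(207.6,[(207.6+4.3*i,.12,0) for i in range(1,5)]+[(229,.12,6),(225,.121,12),(206,.123,12),(184,.123,12),(162,.122,12),(150,.12,12)])
E
```

```text
[[np.float64(-0.047), np.float64(0.058), 0.012], [np.float64(-0.05), np.float64(0.061), 0.019], [np.float64(-0.04), np.float64(0.051), 0.024], [np.float64(-0.027), np.float64(0.038), 0.024], [np.float64(-0.016), np.float64(0.024), 0.024], [np.float64(-0.006), np.float64(0.009), 0.024], [np.float64(0.003), np.float64(-0.006), 0.024], [np.float64(0.011), np.float64(-0.022), 0.024], [np.float64(0.018), np.float64(-0.039), 0.024], [np.float64(0.024), np.float64(-0.056), 0.024]]
[[np.float64(0.004), np.float64(-0.018), 0.0], [np.float64(0.007), np.float64(-0.035), 0.0], [np.float64(0.008), np.float64(-0.053), 0.0], [np.float64(0.008), np.float64(-0.071), 0.0], [np.float64(0.007), np.float64(-0.089), 0.0], [np.float64(0.005), np.float64(-0.107), 0.0], [np.float64(0.001), np.float64(-0.125), 0.0], [np.float64(-0.004), np.float64(-0.142), 0.0], [np.float64(-0.011), np.float64(-0.159), 0.0], [np.float64(-0.019), np.float64(-0.175), 0.0]]
[[np.float64(-0.009), np.float64(-0.016), 0.0], [np.float64(-0.019), np.float64(-0.031), 0.0], [np.float64(-0.03), np.float64(-0.045), 0.0], [np.float64(-0.042), np.float64(-0.058), 0.0], [np.float64(-0.055), np.float64(-0.07), -0.012], [np.float64(-0.042), np.float64(-0.06), -0.024], [np.float64(0.008), np.float64(0.003), -0.024], [np.float64(0.033), np.float64(0.094), -0.024], [np.float64(0.019), np.float64(0.187), -0.024], [np.float64(-0.005), np.float64(0.231), -0.024]]
```

```bash
python3 -m handwheel '[[[-0.047,0.058,0.012],[0,0,0]],[[-0.05,0.061,0.019],[0,0,0]],[[-0.04,0.051,0.024],[0,0,0]],[[-0.027,0.038,0.024],[0,0,0]],[[-0.016,0.024,0.024],[0,0,0]],[[-0.006,0.009,0.024],[0,0,0]],[[0.003,-0.006,0.024],[0,0,0]],[[0.011,-0.022,0.024],[0,0,0]],[[0.018,-0.039,0.024],[0,0,0]],[[0.024,-0.056,0.024],[0,0,0]]]' | grep -E 'ft|time'
python3 -m handwheel '[[[0.004,-0.018,0],[0,0,0]],[[0.007,-0.035,0],[0,0,0]],[[0.008,-0.053,0],[0,0,0]],[[0.008,-0.071,0],[0,0,0]],[[0.007,-0.089,0],[0,0,0]],[[0.005,-0.107,0],[0,0,0]],[[0.001,-0.125,0],[0,0,0]],[[-0.004,-0.142,0],[0,0,0]],[[-0.011,-0.159,0],[0,0,0]],[[-0.019,-0.175,0],[0,0,0]]]' | grep -E 'ft|time'
python3 -m handwheel '[[[-0.009,-0.016,0],[0,0,0]],[[-0.019,-0.031,0],[0,0,0]],[[-0.03,-0.045,0],[0,0,0]],[[-0.042,-0.058,0],[0,0,0]],[[-0.055,-0.07,-0.012],[0,0,0]],[[-0.042,-0.06,-0.024],[0,0,0]],[[0.008,0.003,-0.024],[0,0,0]],[[0.033,0.094,-0.024],[0,0,0]],[[0.019,0.187,-0.024],[0,0,0]],[[-0.005,0.231,-0.024],[0,0,0]]]' | grep -E 'pos|ft|time'
python3 look.py top scene top
```

```text
time_s: 16.3
ft_force: [1.2, -1.1, 4.1]
time_s: 17.3
ft_force: [0.5, 1.1, 5.5]
time_s: 18.3
position: [0.5073, 0.1579, 0.132]
ft_force: [-0.0, -1.0, 0.9]
18.3 top [(14.5, 84), (105.0, 36), (136.0, 34), (160.5, 34)]
18.35 scene [(110.5, 83)]
18.4 top [(14.5, 85), (103.5, 36), (131.5, 34), (136.0, 34), (160.5, 34)]
```

```bash
python3 - <<'E'
from rows import *
rows(207.6,[(207.6+4.3*i,.12,0) for i in range(1,3)]+[(220.5,.12,6),(216,.121,12),(196,.123,12),(174,.123,12),(153,.122,12),(150,.12,12)])
E
python3 -m handwheel '[[[-0.047,0.058,0.012],[0,0,0]],[[-0.05,0.061,0.019],[0,0,0]],[[-0.04,0.051,0.024],[0,0,0]],[[-0.027,0.038,0.024],[0,0,0]],[[-0.016,0.024,0.024],[0,0,0]],[[-0.006,0.009,0.024],[0,0,0]],[[0.003,-0.006,0.024],[0,0,0]],[[0.011,-0.022,0.024],[0,0,0]],[[0.018,-0.039,0.024],[0,0,0]],[[0.024,-0.056,0.024],[0,0,0]]]' | grep -E 'ft|time'
python3 -m handwheel '[[[0.004,-0.018,0],[0,0,0]],[[0.007,-0.035,0],[0,0,0]],[[0.008,-0.053,0],[0,0,0]],[[0.008,-0.071,0],[0,0,0]],[[0.007,-0.089,0],[0,0,0]],[[0.005,-0.107,0],[0,0,0]],[[0.001,-0.125,0],[0,0,0]],[[-0.004,-0.142,0],[0,0,0]],[[-0.011,-0.159,0],[0,0,0]],[[-0.019,-0.175,0],[0,0,0]]]' | grep -E 'ft|time'
```

```text
[[np.float64(-0.009), np.float64(-0.016), 0.0], [np.float64(-0.019), np.float64(-0.031), 0.0], [np.float64(-0.03), np.float64(-0.045), -0.012], [np.float64(-0.017), np.float64(-0.031), -0.024], [np.float64(0.024), np.float64(0.043), -0.024], [np.float64(0.032), np.float64(0.137), -0.024], [np.float64(0.005), np.float64(0.222), -0.024], [np.float64(-0.005), np.float64(0.231), -0.024]]
time_s: 19.45
ft_force: [1.2, 0.5, 4.0]
time_s: 20.45
ft_force: [1.3, 1.0, 5.5]
```

```bash
python3 -m handwheel '[[[-0.009,-0.016,0],[0,0,0]],[[-0.019,-0.031,0],[0,0,0]],[[-0.03,-0.045,-0.012],[0,0,0]],[[-0.017,-0.031,-0.024],[0,0,0]],[[0.024,0.043,-0.024],[0,0,0]],[[0.032,0.137,-0.024],[0,0,0]],[[0.005,0.222,-0.024],[0,0,0]],[[-0.005,0.231,-0.024],[0,0,0]]]' | grep -E 'pos|ft|time'
python3 look.py top top top
```

```text
time_s: 21.25
position: [0.5084, 0.1586, 0.1318]
ft_force: [0.0, -1.7, 0.3]
21.25 top [(14.5, 85), (103.5, 36), (133.0, 34), (160.0, 35), (231.5, 100)]
21.3 top [(14.5, 85), (104.0, 36), (134.0, 34), (160.0, 34), (233.0, 100)]
21.35 top [(14.5, 84), (103.5, 36), (132.5, 34), (161.5, 35), (235.5, 100)]
```

```bash
python3 - <<'E'
from rows import *
import rows as r
inc=np.array([3.8,3.8,3.7,3.5,3.25,3.0,2.75,2.45,2.15,1.8,1.4,1.0,.6]);print(inc.sum())
a=134.5+np.cumsum(inc);print(a)
def R(a0,L,r0=.12):
    p=lambda a,r:C+r*np.array([np.cos(np.radians(a)),np.sin(np.radians(a))]);s=p(a0,r0)
    print([[round(float(-(p(a,r)-s)[0]/.5),4),round(float((p(a,r)-s)[1]/.5),4),round(-z/500,4)] for a,r,z in L])
R(150,[(132,.12,-6),(130.7,.12,-9.5),(134.5,.12,-12)]+[(x,.12,-12) for x in a[:7]])
R(a[6],[(x,.12,0) for x in a[7:]])
E
```

```text
33.199999999999996
[138.3  142.1  145.8  149.3  152.55 155.55 158.3  160.75 162.9  164.7
 166.1  167.1  167.7 ]
[[-0.0473, 0.0584, 0.012], [-0.0513, 0.062, 0.019], [-0.0396, 0.0512, 0.024], [-0.0287, 0.0397, 0.024], [-0.0185, 0.0274, 0.024], [-0.0093, 0.0149, 0.024], [-0.0015, 0.0025, 0.024], [0.0051, -0.0094, 0.024], [0.0106, -0.0207, 0.024], [0.0151, -0.0313, 0.024]]
[[0.0036, -0.0096, 0.0], [0.0064, -0.0182, 0.0], [0.0085, -0.0254, 0.0], [0.01, -0.0311, 0.0], [0.011, -0.0352, 0.0], [0.0115, -0.0376, 0.0]]
```

```bash
python3 -m handwheel '[[[-0.0473,0.0584,0.012],[0,0,0]],[[-0.0513,0.062,0.019],[0,0,0]],[[-0.0396,0.0512,0.024],[0,0,0]],[[-0.0287,0.0397,0.024],[0,0,0]],[[-0.0185,0.0274,0.024],[0,0,0]],[[-0.0093,0.0149,0.024],[0,0,0]],[[-0.0015,0.0025,0.024],[0,0,0]],[[0.0051,-0.0094,0.024],[0,0,0]],[[0.0106,-0.0207,0.024],[0,0,0]],[[0.0151,-0.0313,0.024],[0,0,0]]]' | grep -E 'ft|time'
python3 -m handwheel '[[[0.0036,-0.0096,0],[0,0,0]],[[0.0064,-0.0182,0],[0,0,0]],[[0.0085,-0.0254,0],[0,0,0]],[[0.01,-0.0311,0],[0,0,0]],[[0.011,-0.0352,0],[0,0,0]],[[0.0115,-0.0376,0],[0,0,0]],[[0.0115,-0.0376,0],[0,0,0]],[[0.0115,-0.0376,0],[0,0,0]],[[0.0115,-0.0376,0],[0,0,0]]]'
python3 look.py top scene top
```

```text
time_s: 22.4
ft_force: [1.4, -0.3, 5.5]
time_s: 23.3
position: [0.4957, 0.1193, 0.12]
tool_rot: [[-1.0, 0.001, 0.001], [0.001, 1.0, -0.0], [-0.001, -0.0, -1.0]]
ft_force: [-0.0, -0.4, 5.7]
grip_width: 0.0
gripper_force: 3.1
23.3 top [(14.5, 84), (116.5, 34), (148.0, 32), (157.0, 31), (179.0, 35), (184.5, 35), (283.5, 99)]
23.35 scene [(281.5, 82)]
23.4 top [(14.5, 85), (116.0, 34), (147.5, 32), (148.0, 32), (157.0, 31), (184.0, 36), (283.5, 99)]
```

```bash
python3 -m handwheel '[[[0,0,-0.0006],[0,0,0]],[[0,0,-0.0012],[0,0,0]],[[0,0,-0.0018],[0,0,0]],[[0,0,-0.004],[0,0,0]],[[0,0,-0.01],[0,0,0]],[[0,0,-0.04],[0,0,0]],[[0,0,-0.1],[0,0,0]],[[0.06,0.05,-0.16],[0,0,0]],[[0.14,0.1,-0.2],[0,0,0]],[[0.14,0.1,-0.2],[0,0,0]]]'
python3 look.py top scene
python3 -m handwheel '[[[0,0,0],[0,0,0]],[[0,0,0],[0,0,0]],[[0,0,0],[0,0,0]],[[0,0,0],[0,0,0]]]' | grep -E 'pos|ft'
python3 look.py top scene
python3 - <<'E'
import glob,cv2,numpy as np
from h import rect
t=sorted(glob.glob('pics/2[3-9]*top.png'))[-1];s=sorted(glob.glob('pics/2[3-9]*scene.png'))[-1]
cv2.imwrite('pics/end.png',np.hstack([rect("top",cv2.imread(t),(.6105,.0989),.2,.12,400),rect("scene",cv2.imread(s),(.6157,.0926),.2,.12,400)]))
E
```

```text
time_s: 24.45
position: [0.4233, 0.1724, 0.2221]
tool_rot: [[-1.0, -0.003, 0.003], [-0.003, 1.0, 0.001], [-0.003, 0.001, -1.0]]
ft_force: [-1.0, -0.7, 0.2]
grip_width: -0.0003
gripper_force: 0.0
24.45 top [(14.5, 84), (283.5, 99)]
24.5 scene [(281.0, 82)]
position: [0.4264, 0.1701, 0.219]
ft_force: [0.6, 0.3, -0.1]
24.95 top [(14.5, 85), (142.5, 27), (283.5, 99)]
25.0 scene [(281.0, 82)]
```

View pics/end.png

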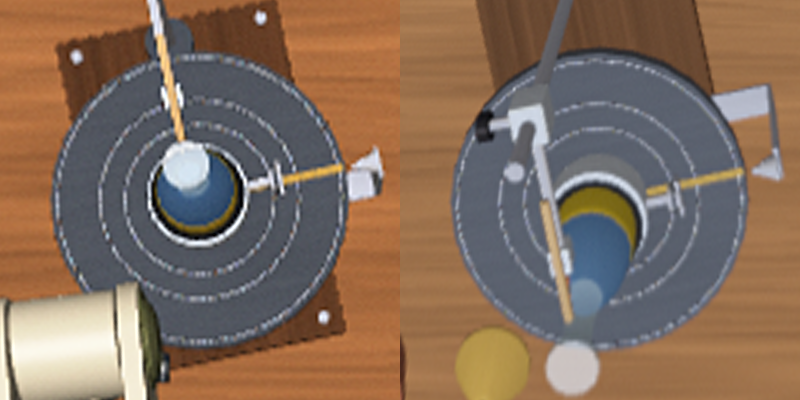

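The brass line ends at about (345,168) in the top view and (742,172) in the scene view, pointing at the pointer in both. The wheel is at rest, the hand is clear and nothing else has moved.

```bash
python3 -c "
from rig import *
print(close_job())"
```

```text
the job is handed in; nothing more can be done
None
```

The wheel averaged about 15.5 turns a minute for roughly 10 s by camera timing, then stopped in one go with its brass line about 1.5° from the pointer. The fingertips never read more than about 8 N on the plate, the hand is clear, and the job was handed in at about 25 s.

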